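# Park the beam tubes and pin them

## Robot

A 6-joint arm with a two-finger parallel gripper is mounted at the origin on the work surface. World frame = base frame: x ahead of the robot, y to its left, z up, the work surface at z = 0. Lengths are in mm, angles in rad, forces in N, time in s.
With the tool pointing down it reaches from about 150 to 775 mm from the base axis. Payload 6.1 kg.
Tool frame: the origin (TCP) lies midway between the tips of the shut fingers; the grasp point (between the pads) lies 19 mm behind it (manip.tcp_to_grasp is the distance from the TCP to the grasp point, in mm); z points along the fingers, x is the direction in which the jaws open and shut, and the axes are right-handed (so a half turn about z gives the same grasp; the last joint's range is limited). The gripper opens to 85 mm and grips with 20 to 120 N. Pads are 22 mm wide; open, the fingers measure 114 mm over their backs; the gripper's body (76 mm by 85 mm) begins 54 mm behind the grasp point. The pads swing forward as they close: fully open they stand 13 mm farther back than shut.
Start: joints at [-1.234, 0.126, -0.04, 1.405, 0, 1.571], TCP at [173.489, -495.489, 231.295] pointing down, gripper open.
Joint ranges: [-2.72, 2.72], [-0.95, 1.95], [-1.27, 1.35], [-1.78, 2.02], [-1.46, 1.47], [-3.14, 3.14]. Speed limits (rad/s): [2.39, 2.39, 3.01, 3.14, 3.14, 3.14].

## Interface

Orientations are given as a 3x3 rotation matrix whose columns are the frame's x, y, z axes.
In Python, from cell import manip gives the robot as it stands. The module is installed in compiled form; this text tells all that it offers.
- The arm moves only by the tool apply_moves, never from a script. Its argument "commands" is a list of rows, each a list of 5 numbers: the finger opening in m, from 0 to 0.0854, then the shift along the world's x, y, z in m, then the turn about the world's z in degrees. In form: [[jaw, x, y, z, roll], ...]. A call has 1 to 10 rows; each row shifts and turns the commanded pose from where the row before left it; what a row does not reach is not made up. A row lasts 1/12 s, in which the tool goes at most 41.7 mm and 7.16 degrees, less where a joint would pass 70% of its speed; a pose out of reach is approached as far as the arm can. A call with a gripper value outside its range is refused whole. The fingers move at their own pace and stop on an object; the grip force is fixed at half the most. Time passes only in rows, so rows that do not move let the fingers close. It gives the time, the measured TCP pose, the force and the opening at its end, in the units of the state.
- manip.state(): the state, without advancing time (a new reading comes with each control period).
- manip.snapshot(name): name is "scene" or "top" or "wrist"; returns a dict with "pixels" (480x640x3 uint8, blue, green, red), "z_map" (480x640 float32, mm along the optical axis (not along the pixel's ray), 0 where there is no reading), "camera_matrix" (3x3 intrinsics, pixels), "k1" (the pictures are not rectified: a ray, as slopes to the right and down, at radius r is drawn at 1 + k1 r^2 times it, then the intrinsics apply), "R" (3x3) and "t" (3): a world point X has camera coordinates R X + t; the wrist camera has in their place "mount" (4x4, takes a point from camera to tool coordinates, whose origin is the TCP and whose axes are the tool frame's). Camera axes: x right, y down, z forward; pixel columns grow to the right and rows downward; lengths in mm; the calibration is good to about 2 mm. A picture is of the moment at which its call begins: read the wrist's pose just before it.
- manip.close_job(): hands the job in, once; it reports no verdict.
The state is a dict: "clock": time; "joint_pos": joint angles; "qvel": joint speeds; "joint_torque": joint torques, N m; "tcp_pos": TCP position; "orientation": TCP orientation; "force": force on the tool from outside, world axes, zero at the start; "torque": the same for the moment, N m; "gripper_width": finger opening in mm.
Only numpy, scipy, OpenCV 4.12 (cv2) and the standard library are available. Lean on these libraries where they do the work, as an engineer would, in place of code of your own. Each camera call takes 0.05 s, during which the arm holds its last target. There are 200 camera calls.

## Task

Take the hand float by its handle and, with its flat rubber face on top of them, roll the beam tubes lying on the breadboard away from you until each one lies squarely against the far stop rail; the polished tubes must not be touched with the gripper. Put the float back on its empty rest mat, and stand one keeper post upright, fully home, in the bore behind each tube so that it cannot roll back. Leave spare posts standing and do not disturb the drum, the mug or the screwdriver.

Things in the scene. Friction and masses are not known exactly. Their poses are not given: they have to be found in the camera images.
- board: fixed black breadboard 360 (its x) x 460 (its y) x 35 mm; origin centre of underside, x away from the robot. Tubes roll on its top. Far stop rail: near face at x = +150, 20 thick, 40 high above the top. Near-edge lip: x -180 to -170, 12 high. Four low strips along x (5 wide, 10 high, at y = -210, -70, 70, 210) part the top into three lanes, one per tube
- bore0 (a point): mouth of a blind bore (26.5 mm wide, 30 mm deep) in the breadboard's top face; this point is the bore's centre at the top face, 35 mm above the table. Bores lie on the board 140 mm apart along board y (bore0 at y = -140 mm, bore1 at 0, bore2 at +140 mm), at board x = +75 mm, that is 75 mm on the robot's side of the stop rail's face, one in the middle of each tube lane
- bore1 (a point): mouth of a blind bore (26.5 mm wide, 30 mm deep) in the breadboard's top face; this point is the bore's centre at the top face, 35 mm above the table. Bores lie on the board 140 mm apart along board y (bore0 at y = -140 mm, bore1 at 0, bore2 at +140 mm), at board x = +75 mm, that is 75 mm on the robot's side of the stop rail's face, one in the middle of each tube lane
- bore2 (a point): mouth of a blind bore (26.5 mm wide, 30 mm deep) in the breadboard's top face; this point is the bore's centre at the top face, 35 mm above the table. Bores lie on the board 140 mm apart along board y (bore0 at y = -140 mm, bore1 at 0, bore2 at +140 mm), at board x = +75 mm, that is 75 mm on the robot's side of the stop rail's face, one in the middle of each tube lane
- tube0: beam tube lying on the breadboard in the lane of bore0: polished aluminium cylinder with black end rims, 60 mm diameter, 110 mm long, 0.45 kg; origin at its centre, y axis along the cylinder (x and z turn as it rolls). It rolls freely, with little resistance. Home = touching the rail, centre 30 mm from the rail's face (board x = +120 mm) and 65 mm above the table. May be absent (None)
- tube1: beam tube lying on the breadboard in the lane of bore1: polished aluminium cylinder with black end rims, 60 mm diameter, 110 mm long, 0.45 kg; origin at its centre, y axis along the cylinder (x and z turn as it rolls). It rolls freely, with little resistance. Home = touching the rail, centre 30 mm from the rail's face (board x = +120 mm) and 65 mm above the table. May be absent (None)
- tube2: beam tube lying on the breadboard in the lane of bore2: polished aluminium cylinder with black end rims, 60 mm diameter, 110 mm long, 0.45 kg; origin at its centre, y axis along the cylinder (x and z turn as it rolls). It rolls freely, with little resistance. Home = touching the rail, centre 30 mm from the rail's face (board x = +120 mm) and 65 mm above the table. May be absent (None)
- float: hand float: flat plate 150 mm (its x) by 90 mm (its y) by 14 mm thick, rubber-faced below, with a block handle standing on the middle of its top: 28 mm thick in x, 60 mm wide in y, from 14 to 74 mm above the rubber face; 0.35 kg. Origin at the centre of the rubber underside, z up. It lies at first on the rest mat. Friction of rubber on tube and tube on board is about 0.6; a tube under the moving float travels half as far as the float
- rest: rest mat of the float: fixed flat grey mat 190 mm (its x) by 110 mm (its y), 6 mm thick; origin at the centre of its underside; to the left or right of the board
- mat: mat of the keeper posts: fixed flat grey mat 190 by 100 mm, 6 mm thick, on the other side of the board; the posts stand on it in a row along its x, about 65 mm apart; origin at the centre of its underside
- keeper0: keeper post: upright steel pin, 24 mm diameter, 140 mm tall, 0.32 kg, standing at first on the mat; origin at the centre of its foot, z axis up. Its foot has a 1 mm chamfer. In a bore its foot is 5 mm above the table and its top stands 110 mm above the board, higher than a tube
- keeper1: keeper post: upright steel pin, 24 mm diameter, 140 mm tall, 0.32 kg, standing at first on the mat; origin at the centre of its foot, z axis up. Its foot has a 1 mm chamfer. In a bore its foot is 5 mm above the table and its top stands 110 mm above the board, higher than a tube
- keeper2: keeper post: upright steel pin, 24 mm diameter, 140 mm tall, 0.32 kg, standing at first on the mat; origin at the centre of its foot, z axis up. Its foot has a 1 mm chamfer. In a bore its foot is 5 mm above the table and its top stands 110 mm above the board, higher than a tube
- keeper0_top (a point): centre of the top end of that keeper post, 140 mm above its foot
- keeper1_top (a point): centre of the top end of that keeper post, 140 mm above its foot
- keeper2_top (a point): centre of the top end of that keeper post, 140 mm above its foot
- drum: bystander: aluminium drum with a black lid, 102 mm diameter, 100 mm tall, beside the far end of the board; origin at the centre of its underside
- mug: bystander: white mug, 76 mm diameter, 90 mm tall, beside the far end of the board; origin at the centre of its underside
- driver: bystander: screwdriver lying on the table near the robot
Things that resemble listed ones, but are neither listed nor needed, are in the scene too. Leave any green or pink look-alike of the float alone.

How it is judged (in metres and radians):
On the way, in this order (a step that is already met when the one before it is completed fails the run):
1. the float's flat face is pressed on a tube (((contact force between float and tube0 above 1 N and height (world z) of float between 0.085 and 0.105 m) or (contact force between float and tube1 above 1 N and height (world z) of float between 0.085 and 0.105 m) or (contact force between float and tube2 above 1 N and height (world z) of float between 0.085 and 0.105 m))), for 0.2 s.
2. all tubes lie against the stop rail (x of tube0 in the frame of board between 0.11 and 0.13 m and z of tube0 in the frame of board between 0.055 and 0.071 m and angle between the y axis of each of tube0, tube1, tube2 and the y axis of board, either way round below 0.09 rad and linear speed of each of tube0, tube1, tube2 below 0.03 m/s and x of tube1 in the frame of board between 0.11 and 0.13 m and z of tube1 in the frame of board between 0.055 and 0.071 m and x of tube2 in the frame of board between 0.11 and 0.13 m and z of tube2 in the frame of board between 0.055 and 0.071 m), for 0.3 s.
At the end, for the whole second after the job is handed in: Each tube rests within 10 mm of the stop rail, parallel to it within 0.09 rad, with an upright (0.14 rad) keeper post fully down in the bore behind it; spare posts stand upright; the float lies flat within 30 mm of the middle of its rest mat in the mat's x and y; all at rest (all of step 2 and ((distance between tube0 and keeper0_top below 0.106 m and horizontal distance between tube0 and keeper0 below 0.07 m and y of keeper0 in the frame of tube0 between -0.053 and 0.053 m and angle between keeper0's own z axis and vertical below 0.14 rad) or (distance between tube0 and keeper1_top below 0.106 m and horizontal distance between tube0 and keeper1 below 0.07 m and y of keeper1 in the frame of tube0 between -0.053 and 0.053 m and angle between keeper1's own z axis and vertical below 0.14 rad) or (distance between tube0 and keeper2_top below 0.106 m and horizontal distance between tube0 and keeper2 below 0.07 m and y of keeper2 in the frame of tube0 between -0.053 and 0.053 m and angle between keeper2's own z axis and vertical below 0.14 rad)) and ((distance between tube1 and keeper0_top below 0.106 m and horizontal distance between tube1 and keeper0 below 0.07 m and y of keeper0 in the frame of tube1 between -0.053 and 0.053 m and angle between keeper0's own z axis and vertical below 0.14 rad) or (distance between tube1 and keeper1_top below 0.106 m and horizontal distance between tube1 and keeper1 below 0.07 m and y of keeper1 in the frame of tube1 between -0.053 and 0.053 m and angle between keeper1's own z axis and vertical below 0.14 rad) or (distance between tube1 and keeper2_top below 0.106 m and horizontal distance between tube1 and keeper2 below 0.07 m and y of keeper2 in the frame of tube1 between -0.053 and 0.053 m and angle between keeper2's own z axis and vertical below 0.14 rad)) and ((distance between tube2 and keeper0_top below 0.106 m and horizontal distance between tube2 and keeper0 below 0.07 m and y of keeper0 in the frame of tube2 between -0.053 and 0.053 m and angle between keeper0's own z axis and vertical below 0.14 rad) or (distance between tube2 and keeper1_top below 0.106 m and horizontal distance between tube2 and keeper1 below 0.07 m and y of keeper1 in the frame of tube2 between -0.053 and 0.053 m and angle between keeper1's own z axis and vertical below 0.14 rad) or (distance between tube2 and keeper2_top below 0.106 m and horizontal distance between tube2 and keeper2 below 0.07 m and y of keeper2 in the frame of tube2 between -0.053 and 0.053 m and angle between keeper2's own z axis and vertical below 0.14 rad)) and x of float in the frame of rest between -0.03 and 0.03 m and y of float in the frame of rest between -0.03 and 0.03 m and height (world z) of float below 0.012 m and angle between float's own z axis and vertical below 0.1 rad and linear speed of each of float, keeper0, keeper1, keeper2 below 0.02 m/s and angle between each of keeper0, keeper1, keeper2's own z axis and vertical below 0.14 rad); the robot touches nothing.
It fails at once if the gripper's fingers touch a tube (over 1 N) (contact force between the fingers and tube0 above 1 N or contact force between the fingers and tube1 above 1 N or contact force between the fingers and tube2 above 1 N).
It fails at once if a bystander (drum, mug, screwdriver) is moved more than 30 mm (distance of any of drum, mug, driver from where it was at the start of the episode above 0.03 m).
Of tube0, tube1, tube2 only 2 to 3 are there at a start; the rules pass over those that are not, and their reading is None.
At some moment in a run one of tube0, tube1, tube2 may be knocked a few centimetres aside while the robot is not near it.
It also fails if it takes over 210 s, if anything falls off the work surface, if the arm or the gripper's body presses on something with over 40 N, if the wrist force passes 120 N, or if a joint passes its speed limit or range.

## Working session

There is one attempt and no reset: what is moved stays moved. The work goes in short steps, Python scripts to look and compute and a tool call to move; the robot and the scene stay as the last step left them, time stands still between calls to the robot, and variables do not carry over. Pictures are saved under pics/ and viewed, about 12 in all and at most 16, crops included, and the job is handed in when it is done.

Besides the shell and the picture viewer there is one more tool, called in YAML: its name, and indented under it one key for each argument. apply_moves: Moves the arm, as the interface text tells. Its arguments: {"type":"object","properties":{"commands":{"type":"array","items":{"type":"array","items":{"type":"number"}}}},"required":["commands"]}

```bash
mkdir -p pics
cat > h.py <<'E'
import numpy as np, cv2
from cell import manip
def snap(n, f=None):
    st=manip.state(); s=manip.snapshot(n)
    if n=="wrist":
        M=np.array(s["mount"]); T=np.eye(4); T[:3,:3]=np.array(st["orientation"]); T[:3,3]=st["tcp_pos"]
        s["C2W"]=T@M
    else:
        R=np.array(s["R"]);t=np.array(s["t"]).ravel();C=np.eye(4);C[:3,:3]=R.T;C[:3,3]=-R.T@t; s["C2W"]=C
    if f: cv2.imwrite("pics/"+f,s["pixels"])
    return s
def ray(s,u,v):
    K=np.array(s["camera_matrix"]);k=float(np.ravel(s["k1"])[0])
    d=np.array([(u-K[0,2])/K[0,0],(v-K[1,2])/K[1,1]]);x=d.copy()
    for _ in range(20): x=d/(1+k*(x@x))
    return np.array([x[0],x[1],1.])
def atz(s,u,v,z):
    C=s["C2W"];r=C[:3,:3]@ray(s,u,v);o=C[:3,3];return o+r*(z-o[2])/r[2]
def dep(s,u,v):
    z=np.median(s["z_map"][int(v)-1:int(v)+2,int(u)-1:int(u)+2]);C=s["C2W"];return C[:3,3]+C[:3,:3]@ray(s,u,v)*z
def cloud(s):
    K=np.array(s["camera_matrix"]);k=float(np.ravel(s["k1"])[0]);h,w=s["z_map"].shape
    g=np.stack(np.meshgrid(np.arange(w),np.arange(h)),-1).astype(float)
    d=(g-K[:2,2])/[K[0,0],K[1,1]];x=d.copy()
    for _ in range(20): x=d/(1+k*(x**2).sum(-1,keepdims=True))
    p=np.dstack([x,np.ones((h,w))])*s["z_map"][...,None];C=s["C2W"]
    P=p@C[:3,:3].T+C[:3,3];P[s["z_map"]==0]=np.nan;return P
E
python3 - <<'E'
from h import *
for n in("top","scene"):
    s=snap(n,n+"0.png");print(n,s["C2W"].round(3).tolist(),s["k1"])
print(manip.state()["force"],manip.state()["orientation"],manip.state()["clock"])
E
```

```text
top [[-0.003, -0.99, 0.141, 275.301], [-1.0, 0.0, -0.021, 75.548], [0.021, -0.141, -0.99, 1268.937], [0.0, 0.0, 0.0, 1.0]] 0.014299140269685871
scene [[-0.128, 0.727, -0.674, 1332.113], [0.992, 0.086, -0.096, 183.37], [-0.012, -0.681, -0.732, 1092.044], [0.0, 0.0, 0.0, 1.0]] -0.13532872794505094
[ 0.37172541 -0.07727704  0.52024491] [[ 3.30516515e-01 -9.43800080e-01 -4.91499415e-04]
 [-9.43799057e-01 -3.30516880e-01  1.39013797e-03]
 [-1.47446118e-03  4.41312828e-06 -9.99998913e-01]] 0.1
```

View pics/top0.png

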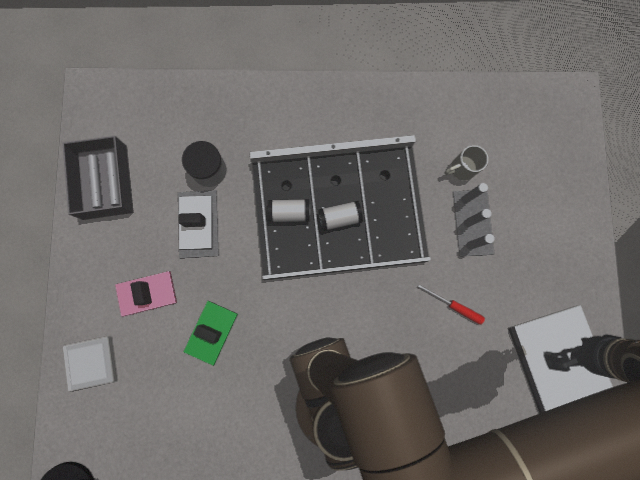

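View pics/scene0.png

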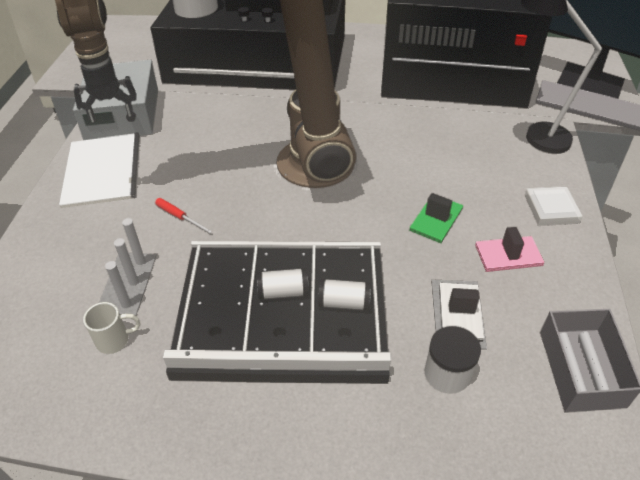

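The top view shows the board in the middle. There are two tubes, at (290,211) in the left (bore2) lane and (340,216) in the middle (bore1) lane; the right lane is empty. The posts are at (483,188), (487,213) and (490,239). There are three possible floats: pink (146,293), green (210,333) and white (195,222). Only the white one lies on a grey mat beside the board, so it is the one meant. I'll confirm that in a crop and measure.

Run:
```python
from h import *
s=snap("top"); im=s["pixels"]
c=cv2.resize(im[125:285,165:505],None,fx=2.35,fy=2.35,interpolation=cv2.INTER_CUBIC);cv2.imwrite("pics/crop1.png",c)
P=cloud(s);Z=P[...,2]
np.save("P0.npy",P)
def rect(m,name):
    q=P[m]; q=q[~np.isnan(q[:,0])]; r=cv2.minAreaRect(q[:,:2].astype(np.float32)); print(name,len(q),np.round(np.median(q,0),1),"rect c",np.round(r[0],1),np.round(r[1],1),round(r[2],2))
def roi(u0,u1,v0,v1):
    m=np.zeros(Z.shape,bool);m[v0:v1,u0:u1]=True;return m
rect(roi(170,225,185,262)&(Z>70)&(Z<90),"handle")
rect(roi(170,225,186,262)&(Z>14)&(Z<30),"plate")
rect(roi(170,225,186,262)&(Z>3)&(Z<30),"plate+mat")
rect(roi(245,435,130,285)&(Z>60)&(Z<85)&(np.indices(Z.shape)[0]<165),"rail")
rect(roi(245,435,150,285)&(Z>28)&(Z<41),"boardtop")
rect(roi(268,311,190,235)&(Z>75),"tube2top");rect(roi(315,362,195,240)&(Z>75),"tube1top")
for n,(v0,v1) in enumerate([(178,200),(203,225),(229,251)]): rect(roi(465,505,v0,v1)&(Z>136)&(Z<156),"keep%d"%n)
for u,v in[(286,185),(336,180),(385,175)]: print("bore",atz(s,u,v,35).round(1))
```

```text
handle 246 [500.2 395.1  79.4] rect c [501.1 396.1] [28.8 60.7] 2.11
plate 1378 [486. 392.  20.] rect c [501.3 393.7] [150.6  93.8] 2.46
plate+mat 2311 [483.8 384.5  17.4] rect c [500.5 393.5] [218.6 153.1] 1.74
rail 1404 [700.4  13.9  74.1] rect c [702.4  10.3] [ 23.7 462.4] 6.28
boardtop 15392 [533.6 -17.   34.8] rect c [530.3  -7.4] [332.5 461. ] 6.3
tube2top 835 [520.3 132.2  90.6] rect c [523.7 132.5] [ 56.8 109.2] 1.88
tube1top 850 [506.9  -6.4  90.7] rect c [509.8  -6.8] [ 57.6 111.7] 12.66
keep0 78 [ 569.  -369.7  145.4] rect c [ 569.2 -372. ] [21.  24.8] 82.82
keep1 79 [ 501.4 -375.1  145.8] rect c [ 501.5 -376.2] [23.4 23.1] 56.36
keep2 80 [ 436.9 -380.1  144.8] rect c [ 436.4 -381. ] [22.3 22.4] 2.86
bore [603.4 140.8  35. ]
bore [618.3   0.   35. ]
bore [ 633.2 -138.9   35. ]
```

View pics/crop1.png

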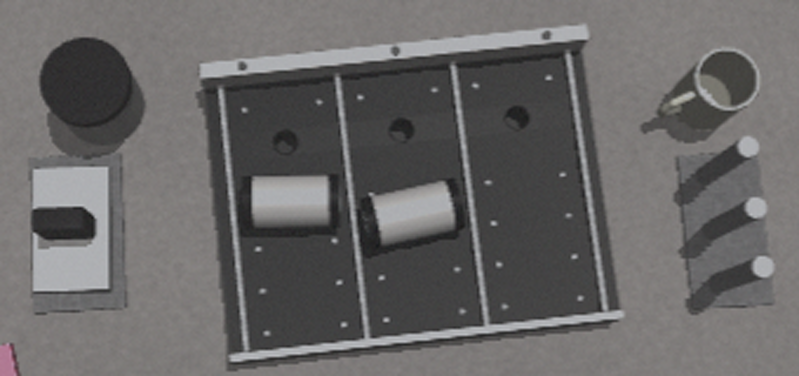

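The white float sits on the mat, with its handle 60 mm wide along y, at the expected heights (80 and 20). The bores are 140 mm apart and the board yaw is about 6.3°. I'll move over the float now.

apply_moves:
  commands:
    - [0.085,0.012,0.033,0,2.7]
    - [0.085,0.012,0.033,0,2.7]
    - [0.085,0.012,0.033,0,2.7]
    - [0.085,0.012,0.033,0,2.7]
    - [0.085,0.012,0.033,0,2.7]
    - [0.085,0.012,0.033,0,2.7]
    - [0.085,0.012,0.033,0,2.7]
    - [0.085,0.012,0.033,0,2.7]
    - [0.085,0.012,0.033,0,2.7]
    - [0.085,0.012,0.033,0,2.7]

```text
clock: 0.98
tcp_pos: [293.4, -163.9, 231.2]
orientation: [[0.724, -0.69, 0.0], [-0.69, -0.724, -0.0], [0.0, -0.0, -1.0]]
force: [1.2, -0.1, 0.2]
gripper_width: 85.0
```

apply_moves:
  commands:
    - [0.085,0.012,0.033,0,2.7]
    - [0.085,0.012,0.033,0,2.7]
    - [0.085,0.012,0.033,0,2.7]
    - [0.085,0.012,0.033,0,2.7]
    - [0.085,0.012,0.033,0,2.7]
    - [0.085,0.012,0.033,0,2.7]
    - [0.085,0.012,0.033,0,2.7]
    - [0.085,0.012,0.033,0,2.7]
    - [0.085,0.012,0.033,0,2.7]
    - [0.085,0.012,0.033,0,2.7]

```text
clock: 1.82
tcp_pos: [413.5, 166.4, 231.1]
orientation: [[0.959, -0.284, -0.0], [-0.284, -0.959, -0.0], [0.0, 0.0, -1.0]]
force: [0.7, -0.6, 0.7]
gripper_width: 84.8
```

apply_moves:
  commands:
    - [0.085,0.012,0.033,0,2.7]
    - [0.085,0.012,0.033,0,2.7]
    - [0.085,0.012,0.033,0,2.7]
    - [0.085,0.012,0.033,0,2.7]
    - [0.085,0.012,0.033,0,2.7]
    - [0.085,0.012,0.033,0,2.7]
    - [0.085,0.012,0.033,0,2.7]
    - [0.085,0,0,0,0]

```text
clock: 2.48
tcp_pos: [498.4, 400.4, 228.0]
orientation: [[0.999, 0.043, -0.002], [0.043, -0.999, -0.0], [-0.002, 0.0, -1.0]]
force: [-1.9, -1.4, -1.1]
gripper_width: 84.9
```

Run:
```python
from h import *
s=snap("wrist","w1.png"); st=manip.state(); o=np.array(st["orientation"])
print(st["clock"],st["tcp_pos"],np.degrees(np.arctan2(o[1,0],o[0,0])),st["joint_pos"],st["force"])
P=cloud(s);Z=P[...,2]
for lo,hi,n in((72,86,"handle"),(15,26,"plate"),(2,26,"all")):
    q=P[(Z>lo)&(Z<hi)&(abs(P[...,0]-500)<115)&(abs(P[...,1]-393)<75)];r=cv2.minAreaRect(q[:,:2].astype(np.float32));print(n,len(q),np.median(q[:,2]).round(1),r)
s=np.load("P0.npy")
t=snap("top")
for c in[(31,157),(122,154),(126,307),(33,312)]: print(atz(t,c[0]/2.35+165,c[1]/2.35+125,6).round(1))
```

```text
2.5333 [497.70869573 397.97212293 228.61665589] 2.3526532883939537 [6.74425518e-01 3.48153750e-01 2.37296806e-01 1.46297896e+00
 1.65368832e-04 2.20415793e+00] [ 0.31912206 -0.72840261 -1.64052495]
handle 3346 80.1 ((551.3068237304688, 386.794677734375), (62.32432556152344, 142.11878967285156), 77.7175064086914)
plate 14628 20.5 ((519.7404174804688, 396.4942932128906), (100.55902862548828, 193.7635955810547), 87.41600799560547)
all 22279 20.0 ((499.9962463378906, 393.0259094238281), (229.9976806640625, 149.779541015625), 0.09461761265993118)
[590.2 449.    6. ]
[594.3 339.4   6. ]
[407.3 329.3   6. ]
[401.4 439.    6. ]
```

View pics/w1.png

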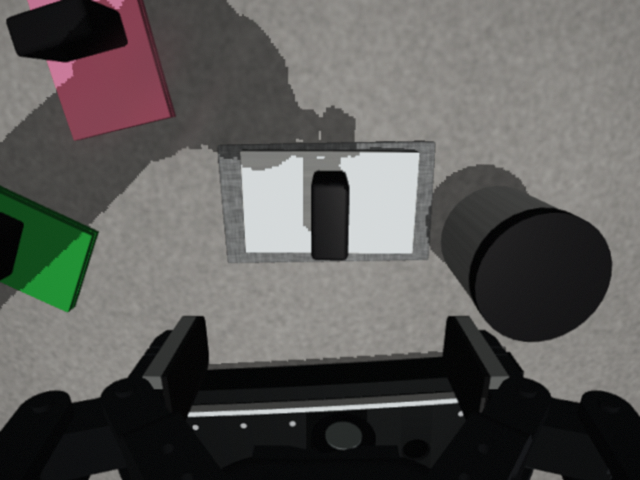

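Run:
```python
from h import *
s=snap("wrist")
P=cloud(s);Z=P[...,2]
for lo,hi,b in((72,86,(300,360,165,265)),(15,26,(235,425,145,260))):
    q=P[b[2]:b[3],b[0]:b[1]].reshape(-1,3);q=q[(q[:,2]>lo)&(q[:,2]<hi)];r=cv2.minAreaRect(q[:,:2].astype(np.float32));print(len(q),np.median(q,0).round(1),r)
q=P[(Z>95)&(Z<106)&(P[...,0]>540)];print("drum",cv2.minEnclosingCircle(q[:,:2].astype(np.float32)))
P=np.load("P0.npy")[130:195,175:230].reshape(-1,3);q=P[(P[:,2]>90)&(P[:,2]<108)];print("drum top",cv2.minEnclosingCircle(q[:,:2].astype(np.float32)))
print(manip.state()["tcp_pos"])
```

```text
2958 [501.1 399.4  80.2] ((501.4402160644531, 397.7787780761719), (27.625537872314453, 59.092628479003906), 1.757306456565857)
14490 [497.5 402.6  20.5] ((501.1621398925781, 396.9956970214844), (150.89161682128906, 89.83296966552734), 2.1747777462005615)
drum ((657.5538940429688, 366.24261474609375), 52.0462760925293)
drum top ((656.9342041015625, 365.5581359863281), 52.41712951660156)
[497.16400184 395.40323733 230.33757195]
```

apply_moves:
  commands:
    - [0.085,0.004,0.0015,-0.035,0]
    - [0.085,0,0,-0.035,0]
    - [0.085,0,0,-0.035,0]
    - [0.085,0,0,-0.035,0]
    - [0.085,0,0,-0.03,0]
    - [0.085,0,0,-0.019,0]
    - [0.085,0,0,0,0]
    - [0.085,0,0,0,0]

```text
clock: 3.3
tcp_pos: [500.9, 395.4, 42.5]
orientation: [[0.999, 0.037, -0.001], [0.037, -0.999, -0.001], [-0.001, 0.001, -1.0]]
force: [-0.7, 0.2, 0.5]
gripper_width: 84.6
```

apply_moves:
  commands:
    - [0.0,0,0,0,0]
    - [0.0,0,0,0,0]
    - [0.0,0,0,0,0]
    - [0.0,0,0,0,0]
    - [0.0,0,0,0,0]
    - [0.0,0,0,0,0]
    - [0.0,0,0,0,0]
    - [0.0,0,0,0,0]

```text
clock: 3.97
tcp_pos: [501.9, 397.5, 43.5]
orientation: [[0.999, 0.038, 0.001], [0.038, -0.999, 0.001], [0.001, -0.001, -1.0]]
force: [-0.6, -0.7, 6.4]
gripper_width: 27.1
```

apply_moves:
  commands:
    - [0.0,0,0,0.02,0]
    - [0.0,0,0,0.03,0]
    - [0.0,0,0,0.03,0]
    - [0.0,0,0,0.03,0]
    - [0.0,0,0,0.03,0]
    - [0.0,0,0,0,0]
    - [0.0,0,0,0,0]

```text
clock: 4.55
tcp_pos: [502.1, 397.6, 183.4]
orientation: [[0.999, 0.038, 0.002], [0.038, -0.999, 0.002], [0.002, -0.002, -1.0]]
force: [0.7, 0.0, -3.7]
gripper_width: 26.8
```

apply_moves:
  commands:
    - [0.0,-0.001,-0.03,0,0.4]
    - [0.0,-0.001,-0.03,0,0.4]
    - [0.0,-0.001,-0.03,0,0.4]
    - [0.0,-0.001,-0.03,0,0.4]
    - [0.0,-0.001,-0.03,0,0.4]
    - [0.0,-0.001,-0.03,0,0.4]
    - [0.0,-0.001,-0.03,0,0.4]
    - [0.0,-0.001,-0.03,0,0.4]
    - [0.0,-0.001,-0.028,0,0.5]
    - [0.0,0,0,0,0.5]

```text
clock: 5.38
tcp_pos: [490.6, 124.6, 179.7]
orientation: [[0.994, 0.108, -0.004], [0.108, -0.994, -0.003], [-0.005, 0.003, -1.0]]
force: [0.4, 0.2, -3.6]
gripper_width: 27.5
```

apply_moves:
  commands:
    - [0.0,0,0,-0.02,0]
    - [0.0,0,0,-0.015,0]
    - [0.0,0,0,-0.008,0]
    - [0.0,0,0,-0.003,0]
    - [0.0,0,0,0,0]
    - [0.0,0,0,0,0]

```text
clock: 5.88
tcp_pos: [492.4, 129.3, 136.1]
orientation: [[0.994, 0.112, -0.001], [0.112, -0.994, -0.0], [-0.001, 0.0, -1.0]]
force: [-0.6, 0.2, -2.7]
gripper_width: 27.3
```

```bash
cat > m.py <<'E'
from h import *
O=np.array([543.7,-8.2]);th=np.radians(6.2);ex=np.array([np.cos(th),np.sin(th)]);ey=np.array([-ex[1],ex[0]])
def tubes(s=None):
    s=s or snap("top");P=cloud(s);q=P.reshape(-1,3);d=q[:,:2]-O;bx=d@ex;by=d@ey
    for n,c in((0,-140),(1,0),(2,140)):
        m=(abs(by-c)<66)&(abs(bx)<148)&(q[:,2]>70)&(q[:,2]<97)
        if m.sum()>60:
            r=cv2.minAreaRect(np.c_[bx,by][m].astype(np.float32));print("tube",n,m.sum(),"bx,by",np.round(r[0],1),np.round(r[1],1),round(r[2],1))
if __name__=="__main__":
    st=manip.state();o=np.array(st["orientation"]);d=np.array(st["tcp_pos"])[:2]-O
    print(st["clock"],np.round(st["tcp_pos"],1),"yaw",np.degrees(np.arctan2(o[1,0],o[0,0])).round(1),"board",(d@ex).round(1),(d@ey).round(1),np.round(st["force"],1),np.round(st["joint_pos"],2));tubes()
E
python3 m.py
```

```text
5.8833 [492.4 129.3 136.1] yaw 6.4 board -36.2 142.2 [-0.6  0.2 -2.7] [ 0.26  0.11 -0.26  1.2   0.    1.72]
tube 1 800 bx,by [-33.    3.3] [ 58.9 108.2] 6.0
```

apply_moves:
  commands:
    - [0.0,0,0,-0.002,0]
    - [0.0,0,0,-0.001,0]
    - [0.0,0,0,-0.001,0]
    - [0.0,0,0,0,0]
    - [0.0,0,0,0,0]

```text
clock: 6.35
tcp_pos: [492.6, 129.1, 132.5]
orientation: [[0.994, 0.111, 0.0], [0.111, -0.994, 0.0], [0.0, -0.0, -1.0]]
force: [-0.3, -0.5, -2.0]
gripper_width: 27.1
```

apply_moves:
  commands:
    - [0.0,0,0,-0.001,0]
    - [0.0,0,0,-0.001,0]
    - [0.0,0,0,0,0]
    - [0.0,0,0,0,0]

```text
clock: 6.68
tcp_pos: [494.1, 129.2, 132.3]
orientation: [[0.994, 0.111, 0.005], [0.111, -0.994, 0.001], [0.005, -0.0, -1.0]]
force: [1.3, -1.2, 7.1]
gripper_width: 27.0
```

apply_moves:
  commands:
    - [0.0,0.005,0.0005,0,0]
    - [0.0,0.01,0.0011,0,0]
    - [0.0,0.015,0.0016,0,0]
    - [0.0,0.015,0.0016,0,0]
    - [0.0,0.015,0.0016,0,0]
    - [0.0,0.015,0.0016,0,0]
    - [0.0,0.015,0.0016,0,0]
    - [0.0,0.015,0.0016,0,0]
    - [0.0,0.012,0.0013,0,0]
    - [0.0,0.006,0.0006,0,0]

```text
clock: 7.52
tcp_pos: [618.4, 140.1, 132.7]
orientation: [[0.994, 0.11, 0.005], [0.11, -0.994, -0.004], [0.005, 0.004, -1.0]]
force: [-0.2, -9.4, 11.0]
gripper_width: 27.3
```

apply_moves:
  commands:
    - [0.0,0,0,0,0]
    - [0.0,0,0,0,0]
    - [0.0,0,0,0,0]

```text
clock: 7.77
tcp_pos: [617.2, 140.0, 132.7]
orientation: [[0.994, 0.11, 0.005], [0.11, -0.994, -0.004], [0.004, 0.004, -1.0]]
force: [-0.1, -7.6, 9.2]
gripper_width: 27.3
```

Run:
```python
from m import *
s=snap("scene","s1.png"); tubes(s)
```

```text
tube 1 1037 bx,by [-27.9   5.2] [ 57.6 112.4] 5.3
tube 2 199 bx,by [ 62.9 137. ] [111.5  56.9] 84.9
```

View pics/s1.png

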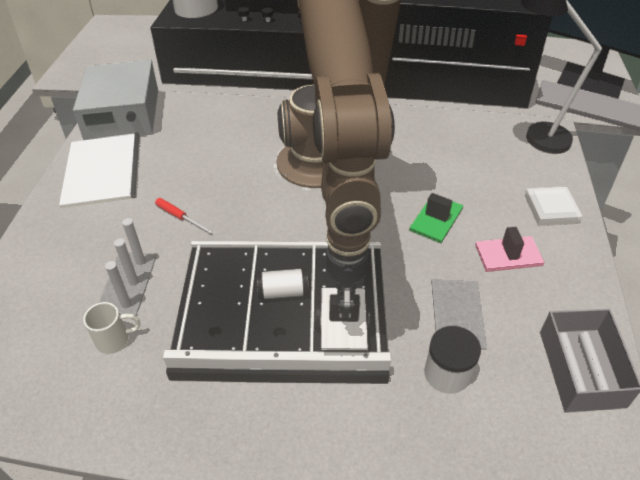

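The float is on tube2, which has moved about 62 mm. I'll lift, step back and roll again.

apply_moves:
  commands:
    - [0.0,0,0,0.012,0]
    - [0.0,-0.02,-0.002,0,0]
    - [0.0,-0.022,-0.002,0,0]
    - [0.0,-0.02,-0.003,0,0]
    - [0.0,0,0,0,0]
    - [0.0,0,0,-0.007,0]
    - [0.0,0,0,-0.003,0]
    - [0.0,0,0,-0.001,0]
    - [0.0,0,0,0,0]
    - [0.0,0,0,0,0]

```text
clock: 8.65
tcp_pos: [555.6, 135.2, 132.3]
orientation: [[0.994, 0.111, 0.004], [0.111, -0.994, 0.0], [0.004, 0.0, -1.0]]
force: [-0.4, -1.1, 5.4]
gripper_width: 27.3
```

apply_moves:
  commands:
    - [0.0,0.005,0.0005,0,0]
    - [0.0,0.012,0.0013,0,0]
    - [0.0,0.017,0.0018,0,0]
    - [0.0,0.017,0.0018,0,0]
    - [0.0,0.017,0.0018,0,0]
    - [0.0,0.017,0.0018,0,0]
    - [0.0,0.017,0.0018,0,0]
    - [0.0,0.013,0.0014,0,0]
    - [0.0,0.012,0.0013,0,0]
    - [0.0,0.006,0.0006,0,0]

```text
clock: 9.48
tcp_pos: [686.4, 148.4, 132.2]
orientation: [[0.994, 0.111, -0.003], [0.111, -0.994, -0.001], [-0.003, 0.001, -1.0]]
force: [-10.4, -3.4, 13.1]
gripper_width: 27.2
```

apply_moves:
  commands:
    - [0.0,0.006,0.0006,0,0]
    - [0.0,0,0,0,0]
    - [0.0,0,0,0,0]

```text
clock: 9.73
tcp_pos: [692.3, 149.5, 132.2]
orientation: [[0.994, 0.111, -0.001], [0.111, -0.994, -0.0], [-0.001, 0.0, -1.0]]
force: [-6.1, -1.7, 10.7]
gripper_width: 27.1
```

Run:
```python
from m import *
s=snap("scene"); tubes(s)
```

```text
tube 1 1034 bx,by [-27.8   5.1] [ 54.6 112.8] 8.0
tube 2 191 bx,by [120.6 131.7] [ 52.9 110.5] 1.1
```

apply_moves:
  commands:
    - [0.0,0,0,0.02,0]
    - [0.0,0,0,0.02,0]
    - [0.0,-0.027,-0.02,0,0]
    - [0.0,-0.027,-0.02,0,0]
    - [0.0,-0.027,-0.02,0,0]
    - [0.0,-0.027,-0.02,0,0]
    - [0.0,-0.027,-0.02,0,0]
    - [0.0,-0.027,-0.02,0,0]
    - [0.0,-0.027,-0.02,0,0]
    - [0.0,-0.03,-0.0215,0,0]

```text
clock: 10.62
tcp_pos: [472.8, -12.4, 170.2]
orientation: [[0.994, 0.112, -0.001], [0.112, -0.994, 0.0], [-0.001, -0.0, -1.0]]
force: [0.7, -0.5, -3.1]
gripper_width: 27.5
```

apply_moves:
  commands:
    - [0.0,0,0,-0.015,0]
    - [0.0,0,0,-0.015,0]
    - [0.0,0,0,-0.005,0]
    - [0.0,0,0,0,0]
    - [0.0,0,0,0,0]

```text
clock: 11.03
tcp_pos: [473.7, -11.6, 136.0]
orientation: [[0.994, 0.112, -0.001], [0.112, -0.994, 0.0], [-0.001, -0.0, -1.0]]
force: [0.8, 0.1, -4.0]
gripper_width: 27.1
```

Run:
```python
from m import *
s=snap("scene"); tubes(s); tubes(); print(manip.state()["tcp_pos"],manip.state()["force"])
```

```text
tube 1 430 bx,by [-28.8   4.8] [ 58.6 112.6] 7.3
tube 2 1192 bx,by [121.9 131.3] [110.4  52. ] 90.0
tube 1 98 bx,by [-37.6  55.3] [14.4 57.9] 89.1
tube 2 807 bx,by [118.3 131.1] [112.   58.7] 89.6
[474.29374182 -11.48197192 136.7438019 ] [ 0.23194457  0.59823795 -3.53254675]
```

Tube2 is home at bx ≈ 119, square to the rail. Next I'll press on tube1.

apply_moves:
  commands:
    - [0.0,0,0,-0.002,0]
    - [0.0,0,0,-0.002,0]
    - [0.0,0,0,-0.001,0]
    - [0.0,0,0,-0.001,0]
    - [0.0,0,0,0,0]
    - [0.0,0,0,0,0]

```text
clock: 11.63
tcp_pos: [475.2, -11.3, 132.3]
orientation: [[0.994, 0.112, 0.005], [0.112, -0.994, 0.001], [0.005, -0.0, -1.0]]
force: [-0.7, 1.2, 6.4]
gripper_width: 27.3
```

apply_moves:
  commands:
    - [0.0,0.006,0.0006,0,0]
    - [0.0,0.014,0.0015,0,0]
    - [0.0,0.018,0.002,0,0]
    - [0.0,0.019,0.002,0,0]
    - [0.0,0.019,0.002,0,0]
    - [0.0,0.019,0.002,0,0]
    - [0.0,0.019,0.002,0,0]
    - [0.0,0.019,0.002,0,0]
    - [0.0,0.014,0.0015,0,0]
    - [0.0,0.006,0.0007,0,0]

```text
clock: 12.47
tcp_pos: [629.1, 7.8, 132.7]
orientation: [[0.994, 0.113, 0.004], [0.113, -0.994, 0.006], [0.005, -0.006, -1.0]]
force: [-2.6, 10.7, 11.6]
gripper_width: 27.4
```

apply_moves:
  commands:
    - [0.0,0,0,0,0]
    - [0.0,0,0,0,0]
    - [0.0,0,0,0,0]

```text
clock: 12.72
tcp_pos: [627.6, 7.3, 132.6]
orientation: [[0.994, 0.113, 0.003], [0.113, -0.994, 0.005], [0.004, -0.005, -1.0]]
force: [-2.5, 7.9, 9.6]
gripper_width: 27.7
```

Run:
```python
from m import *
s=snap("scene"); tubes(s)
```

```text
tube 1 159 bx,by [51.3 34.9] [141.1  89.2] 43.2
tube 2 1196 bx,by [121.9 131.2] [ 52.1 110.3] 0.0
```

apply_moves:
  commands:
    - [0.0,0,0,0.012,0]
    - [0.0,-0.025,-0.003,0,0]
    - [0.0,-0.028,-0.003,0,0]
    - [0.0,-0.023,-0.002,0,0]
    - [0.0,0,0,0,0]
    - [0.0,0,0,-0.007,0]
    - [0.0,0,0,-0.003,0]
    - [0.0,0,0,-0.001,0]
    - [0.0,0,0,0,0]
    - [0.0,0,0,0,0]

```text
clock: 13.6
tcp_pos: [552.7, -3.1, 132.3]
orientation: [[0.994, 0.112, 0.003], [0.112, -0.994, 0.001], [0.003, -0.0, -1.0]]
force: [-0.8, 0.2, 4.8]
gripper_width: 27.5
```

Run:
```python
from m import *
s=snap("scene"); tubes(s); print(manip.state()["tcp_pos"],manip.state()["force"])
```

```text
tube 1 361 bx,by [30.  39.2] [ 83.7 168. ] 58.1
tube 2 1176 bx,by [122.9 131.8] [ 51.9 110.5] 1.0
[552.69172599  -3.07018259 132.35373824] [-0.99291878  0.54035086  6.0909686 ]
```

apply_moves:
  commands:
    - [0.0,0.006,0.0006,0,0]
    - [0.0,0.014,0.0015,0,0]
    - [0.0,0.018,0.002,0,0]
    - [0.0,0.019,0.002,0,0]
    - [0.0,0.019,0.002,0,0]
    - [0.0,0.019,0.002,0,0]
    - [0.0,0.019,0.002,0,0]
    - [0.0,0.019,0.002,0,0]
    - [0.0,0.014,0.0015,0,0]
    - [0.0,0.008,0.001,0,0]

```text
clock: 14.48
tcp_pos: [706.2, 14.4, 132.1]
orientation: [[0.994, 0.112, -0.002], [0.112, -0.994, 0.001], [-0.002, -0.001, -1.0]]
force: [-10.5, 1.3, 11.9]
gripper_width: 27.2
```

apply_moves:
  commands:
    - [0.0,0.008,0.001,0,0]
    - [0.0,0,0,0,0]
    - [0.0,0,0,0,0]

```text
clock: 14.73
tcp_pos: [714.6, 14.8, 132.3]
orientation: [[0.994, 0.111, 0.001], [0.111, -0.994, 0.001], [0.001, -0.001, -1.0]]
force: [-3.7, 1.9, 9.4]
gripper_width: 27.0
```

Run:
```python
from m import *
s=snap("scene"); tubes(s)
```

```text
tube 1 195 bx,by [120.9  57.1] [16.9 54.3] 88.6
tube 2 1186 bx,by [121.7 131.3] [ 52.2 110.4] 0.0
```

apply_moves:
  commands:
    - [0.0,0,0,0.02,0]
    - [0.0,0,0,0.03,0]
    - [0.0,-0.025,0.03,0,-0.3]
    - [0.0,-0.025,0.03,0,-0.3]
    - [0.0,-0.025,0.03,0,-0.3]
    - [0.0,-0.025,0.03,0,-0.3]
    - [0.0,-0.025,0.03,0,-0.3]
    - [0.0,-0.025,0.03,0,-0.3]
    - [0.0,-0.025,0.03,0,-0.3]
    - [0.0,-0.025,0.03,0,-0.3]

```text
clock: 15.62
tcp_pos: [512.9, 255.9, 180.3]
orientation: [[0.998, 0.069, -0.0], [0.069, -0.998, -0.0], [-0.0, 0.0, -1.0]]
force: [0.9, -0.4, -3.7]
gripper_width: 27.1
```

apply_moves:
  commands:
    - [0.0,-0.004,0.035,0,-0.3]
    - [0.0,-0.004,0.035,0,-0.3]
    - [0.0,-0.004,0.035,0,-0.3]
    - [0.0,-0.003,0.034,0,-0.3]
    - [0.0,0,0,0,0]
    - [0.0,0,0,0,0]
    - [0.0,0,0,0,0]

```text
clock: 16.2
tcp_pos: [498.7, 393.5, 180.0]
orientation: [[0.999, 0.05, -0.001], [0.05, -0.999, -0.001], [-0.001, 0.001, -1.0]]
force: [0.1, -0.2, -4.0]
gripper_width: 27.0
```

```bash
python3 m.py
python3 - <<'E'
from m import *
tubes(snap("scene"))
E
```

```text
16.2 [498.7 393.5 180. ] yaw 2.8 board -1.4 404.2 [ 0.1 -0.2 -4. ] [ 0.67  0.34  0.12  1.35 -0.    2.19]
tube 1 794 bx,by [117.6  12.6] [ 58.8 107.8] 2.2
tube 2 815 bx,by [118.4 131.2] [112.2  58.9] 89.8
tube 1 1185 bx,by [121.5  12.1] [ 52.7 107.6] 0.1
tube 2 1207 bx,by [122.  131.6] [ 52.5 110.3] 0.7
```

Both tubes are against the rail. Now I'll put the float down.

apply_moves:
  commands:
    - [0.0,0,0,-0.035,0]
    - [0.0,0,0,-0.035,0]
    - [0.0,0,0,-0.035,0]
    - [0.0,0,0,-0.02,0]
    - [0.0,0,0,-0.007,0]
    - [0.0,0,0,-0.003,0]
    - [0.0,0,0,0,0]
    - [0.0,0,0,0,0]

```text
clock: 16.97
tcp_pos: [499.7, 393.6, 48.3]
orientation: [[0.999, 0.048, 0.002], [0.048, -0.999, 0.002], [0.002, -0.002, -1.0]]
force: [0.6, 0.5, -3.9]
gripper_width: 27.4
```

apply_moves:
  commands:
    - [0.0,0,0,-0.001,0]
    - [0.0,0,0,-0.001,0]
    - [0.0,0,0,0,0]
    - [0.0,0,0,0,0]

```text
clock: 17.3
tcp_pos: [498.7, 393.5, 44.9]
orientation: [[0.999, 0.049, 0.001], [0.049, -0.999, 0.001], [0.001, -0.001, -1.0]]
force: [-0.3, -0.1, -3.1]
gripper_width: 27.1
```

apply_moves:
  commands:
    - [0.0,0,0,-0.001,0]
    - [0.0,0,0,-0.001,0]
    - [0.0,0,0,0,0]
    - [0.0,0,0,0,0]

```text
clock: 17.63
tcp_pos: [498.7, 393.4, 43.6]
orientation: [[0.999, 0.049, 0.001], [0.049, -0.999, 0.001], [0.001, -0.001, -1.0]]
force: [-2.6, -2.9, 5.1]
gripper_width: 27.7
```

apply_moves:
  commands:
    - [0.04,0,0,0,0]
    - [0.06,0,0,0,0]
    - [0.07,0,0,0,0]
    - [0.07,0,0,0,0]
    - [0.07,0,0,0,0]
    - [0.07,0,0,0.03,0]
    - [0.07,0,0,0.035,0]
    - [0.07,0,0,0.035,0]
    - [0.07,0,0,0.035,0]
    - [0.07,0,0,0.02,0]

```text
clock: 18.47
tcp_pos: [499.2, 393.8, 201.7]
orientation: [[0.999, 0.049, 0.004], [0.049, -0.999, 0.003], [0.004, -0.003, -1.0]]
force: [0.6, -1.0, 0.6]
gripper_width: 70.1
```

Run:
```python
from m import *
s=snap("scene");tubes(s)
P=cloud(s).reshape(-1,3)
for lo,hi in((74,86),(16,26)):
    q=P[(P[:,2]>lo)&(P[:,2]<hi)&(abs(P[:,0]-500)<95)&(abs(P[:,1]-393)<60)];print(cv2.minAreaRect(q[:,:2].astype(np.float32)),np.median(q[:,2]))
print(manip.state()["tcp_pos"],manip.state()["force"],manip.state()["gripper_width"])
```

```text
tube 1 1166 bx,by [121.1  12.3] [ 54.  107.6] 0.6
tube 2 1170 bx,by [121.8 131.5] [ 52.5 110.5] 0.2
((500.6316223144531, 391.63116455078125), (31.365097045898438, 59.689781188964844), 2.730485677719116) 80.30303815997917
((498.04034423828125, 392.6236877441406), (154.1323699951172, 91.24895477294922), 3.502101182937622) 21.264071838106815
[500.0825963  394.52283342 204.86845626] [0.73611356 0.21288643 2.49940097] 69.98663236739384
```

apply_moves:
  commands:
    - [0.05,-0.003,-0.035,0,0]
    - [0.05,-0.003,-0.035,0,0]
    - [0.05,-0.003,-0.035,0,0]
    - [0.05,-0.003,-0.035,0,0]
    - [0.05,-0.003,-0.035,0,0]
    - [0.05,-0.003,-0.035,0,0]
    - [0.05,-0.003,-0.035,0,0]
    - [0.05,-0.003,-0.035,0,0]
    - [0.05,-0.003,-0.035,0,0]
    - [0.05,-0.003,-0.035,0,0]

```text
clock: 19.35
tcp_pos: [467.9, 41.7, 197.1]
orientation: [[0.999, 0.049, 0.0], [0.049, -0.999, -0.0], [0.0, 0.0, -1.0]]
force: [0.7, 0.1, -0.6]
gripper_width: 49.7
```

apply_moves:
  commands:
    - [0.05,-0.003,-0.035,0,0]
    - [0.05,-0.003,-0.035,0,0]
    - [0.05,-0.003,-0.035,0,0]
    - [0.05,-0.003,-0.035,0,0]
    - [0.05,-0.003,-0.035,0,0]
    - [0.05,-0.003,-0.035,0,0]
    - [0.05,-0.003,-0.035,0,0]
    - [0.05,-0.003,-0.035,0,0]
    - [0.05,-0.003,-0.035,0,0]
    - [0.05,-0.003,-0.035,0,0]

```text
clock: 20.18
tcp_pos: [437.9, -308.6, 197.1]
orientation: [[0.999, 0.049, 0.0], [0.049, -0.999, 0.0], [0.0, 0.0, -1.0]]
force: [0.3, 0.1, -0.6]
gripper_width: 49.6
```

apply_moves:
  commands:
    - [0.05,-0.003,-0.035,0,0]
    - [0.05,0,-0.039,0,0]
    - [0.05,0,0,0,0]
    - [0.05,0,0,0,0]
    - [0.05,0,0,0,0]

```text
clock: 20.6
tcp_pos: [435.2, -380.6, 196.7]
orientation: [[0.999, 0.048, -0.001], [0.048, -0.999, 0.001], [-0.001, -0.001, -1.0]]
force: [-0.7, 0.9, 0.3]
gripper_width: 50.2
```

```bash
cat > k.py <<'E'
from m import *
st=manip.state();print(st["clock"],np.round(st["tcp_pos"],1),np.round(st["force"],1),st["gripper_width"])
s=snap("wrist","w2.png")
P=cloud(s).reshape(-1,3);q=P[(P[:,2]>138)&(P[:,2]<152)&(P[:,1]<-340)&(P[:,1]>-420)]
for c in(436,501,569):
    m=q[abs(q[:,0]-c)<25]
    if len(m)>20: print("wrist keeper",len(m),cv2.minEnclosingCircle(m[:,:2].astype(np.float32)),np.median(m[:,2]))
s=snap("scene");tubes(s)
E
python3 k.py
```

```text
20.6 [ 435.2 -380.6  196.7] [-0.7  0.9  0.3] 50.216601776118424
wrist keeper 1826 ((437.2653503417969, -379.15533447265625), 12.352945327758789) 146.3594910769702
wrist keeper 1893 ((502.17803955078125, -375.28338623046875), 12.570401191711426) 146.3250325564967
wrist keeper 1877 ((570.0748901367188, -370.26531982421875), 13.170984268188477) 146.29707026780477
tube 1 1175 bx,by [121.   12.1] [ 53.8 107.8] 0.0
tube 2 1173 bx,by [121.8 131.4] [ 52.3 110.6] 0.1
```

View pics/w2.png

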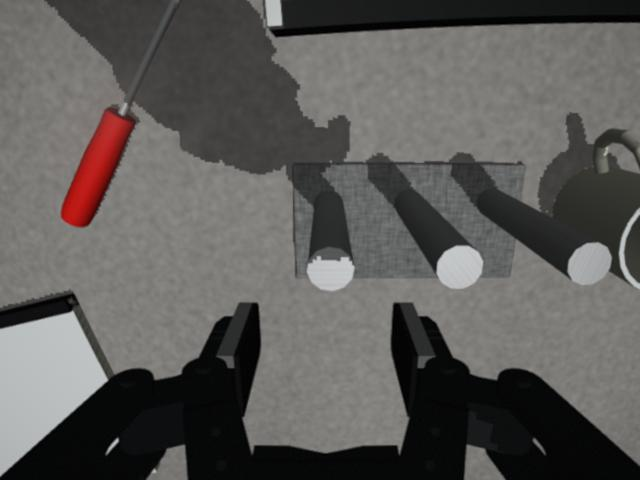

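apply_moves:
  commands:
    - [0.05,0.002,0.001,-0.03,0]
    - [0.05,0,0,-0.03,0]
    - [0.05,0,0,-0.02,0]
    - [0.05,0,0,-0.01,0]
    - [0.05,0,0,0,0]
    - [0.05,0,0,0,0]

```text
clock: 21.2
tcp_pos: [437.8, -379.1, 108.0]
orientation: [[0.999, 0.05, 0.0], [0.05, -0.999, -0.0], [0.0, 0.0, -1.0]]
force: [0.2, -0.1, 0.8]
gripper_width: 50.1
```

apply_moves:
  commands:
    - [0.02,0,0,0,0]
    - [0.0,0,0,0,0]
    - [0.0,0,0,0,0]
    - [0.0,0,0,0,0]
    - [0.0,0,0,0,0]
    - [0.0,0,0,0,0]

```text
clock: 21.7
tcp_pos: [438.2, -380.5, 109.3]
orientation: [[0.999, 0.049, 0.002], [0.049, -0.999, -0.002], [0.002, 0.002, -1.0]]
force: [-0.4, 0.6, 6.0]
gripper_width: 22.6
```

apply_moves:
  commands:
    - [0.0,0,0,0.005,0]
    - [0.0,0,0,0.02,0]
    - [0.0,0,0,0.03,0]
    - [0.0,0,0,0.03,0]
    - [0.0,0,0,0,0]
    - [0.0,0,0,0,0]

```text
clock: 22.2
tcp_pos: [438.3, -380.5, 194.2]
orientation: [[0.999, 0.049, 0.003], [0.049, -0.999, -0.002], [0.003, 0.002, -1.0]]
force: [-1.0, 0.4, -3.2]
gripper_width: 22.2
```

apply_moves:
  commands:
    - [0.0,0.008,0.034,0,0]
    - [0.0,0.008,0.034,0,0]
    - [0.0,0.008,0.034,0,0]
    - [0.0,0.008,0.034,0,0]
    - [0.0,0.008,0.034,0,0]
    - [0.0,0.008,0.034,0,0]
    - [0.0,0.008,0.034,0,0]
    - [0.0,0.008,0.034,0,0]
    - [0.0,0.008,0.034,0,0]
    - [0.0,0.008,0.034,0,0]

```text
clock: 23.03
tcp_pos: [516.6, -38.0, 190.5]
orientation: [[0.999, 0.049, -0.003], [0.049, -0.999, 0.0], [-0.003, -0.0, -1.0]]
force: [1.3, 0.5, -3.2]
gripper_width: 22.7
```

apply_moves:
  commands:
    - [0.0,0.009,0.034,0,0]
    - [0.0,0.009,0.034,0,0]
    - [0.0,0.009,0.034,0,0]
    - [0.0,0.009,0.034,0,0]
    - [0.0,0.009,0.04,0,0]
    - [0.0,0,0,-0.02,0]
    - [0.0,0,0,-0.02,0]
    - [0.0,0,0,0,0]
    - [0.0,0,0,0,0]
    - [0.0,0,0,0,0]

```text
clock: 23.87
tcp_pos: [562.2, 135.8, 152.3]
orientation: [[0.999, 0.048, -0.001], [0.048, -0.999, -0.0], [-0.001, 0.0, -1.0]]
force: [0.5, 0.0, -2.8]
gripper_width: 22.7
```

```bash
python3 m.py
python3 - <<'E'
from m import *
snap("wrist","w3.png")
E
```

```text
23.8667 [562.2 135.8 152.3] yaw 2.8 board 34.0 141.1 [ 0.5  0.  -2.8] [ 0.24  0.24 -0.08  1.26  0.    1.76]
tube 1 719 bx,by [118.2   9.4] [ 58.6 101.1] 0.8
```

View pics/w3.png

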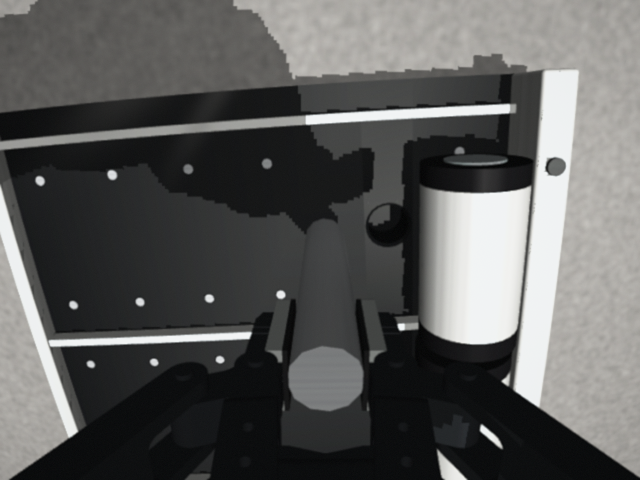

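Run:
```python
from m import *
im=cv2.imread("pics/w3.png")[190:290,290:420];im=np.clip(im.astype(float)*2,0,255).astype(np.uint8)
cv2.imwrite("pics/c3.png",cv2.resize(im,None,fx=6,fy=6,interpolation=cv2.INTER_CUBIC))
```

```text
(no output)
```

View pics/c3.png

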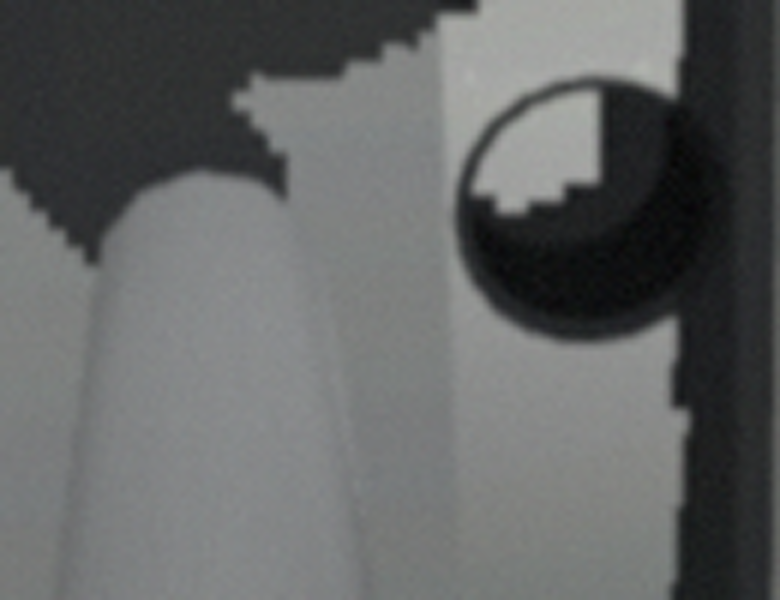

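```bash
cat >> h.py <<'E'
def proj(s,X):
    W=np.linalg.inv(s["C2W"]);c=np.atleast_2d(X)@W[:3,:3].T+W[:3,3];x=c[:,:2]/c[:,2:];x=x*(1+float(np.ravel(s["k1"])[0])*(x**2).sum(1,keepdims=True))
    K=np.array(s["camera_matrix"]);return x*[K[0,0],K[1,1]]+K[:2,2]
def circ(x,y,z,r,n=90):
    a=np.linspace(0,2*np.pi,n);return np.c_[x+r*np.cos(a),y+r*np.sin(a),np.full(n,z)]
E
python3 - <<'E'
from m import *
s=snap("wrist");st=manip.state();t=st["tcp_pos"];print(t,np.array(s["camera_matrix"])[0,0],s["C2W"][:3,3])
print("bore",atz(s,388.3,224.7,35))
P=cloud(s);q=P[365:400,295:355].reshape(-1,3);q=q[q[:,2]>180];print("ktop",cv2.minEnclosingCircle(q[:,:2].astype(np.float32)),np.median(q[:,2]))
# points along keeper surface: fit vertical-ish cylinder r=12
q=P[225:335,300:350].reshape(-1,3);q=q[(q[:,2]>55)&(np.hypot(q[:,0]-t[0],q[:,1]-t[1])<30)]
from scipy.optimize import least_squares
f=lambda p:np.hypot(q[:,0]-p[0]-p[2]*(q[:,2]-119),q[:,1]-p[1]-p[3]*(q[:,2]-119))-12
r=least_squares(f,[t[0],t[1],0,0],loss="soft_l1");print("cyl",r.x.round(4),"rms",np.std(f(r.x)),len(q),"foot",r.x[:2]-70*r.x[2:],q[:,2].min())
b=atz(s,388.3,224.7,35)
im=s["pixels"].copy();im=np.clip(im.astype(float)*2,0,255).astype(np.uint8)
im=cv2.resize(im,None,fx=4,fy=4,interpolation=cv2.INTER_CUBIC)
ft=r.x[:2]-70*r.x[2:]
for c in(circ(b[0],b[1],35,13.25),circ(ft[0],ft[1],49,12)):
    cv2.polylines(im,[np.round(proj(s,c)*4+1.5).astype(int)],True,(0,0,255),1)
cv2.imwrite("pics/c4.png",im[760:1160,1160:1680])
E
```

```text
[563.09319413 135.79058828 153.53905824] 416.9866013294541 [558.80247913 216.35522751 296.56869203]
bore [603.94139579 141.70977246  35.        ]
ktop ((562.5498046875, 135.36550903320312), 11.00261402130127) 190.5271476043738
cyl [ 5.626215e+02  1.365059e+02  3.100000e-03 -4.200000e-03] rms 0.26708879464673646 5066 foot [562.40324498 136.79754872] 55.08631648952459
```

View pics/c4.png

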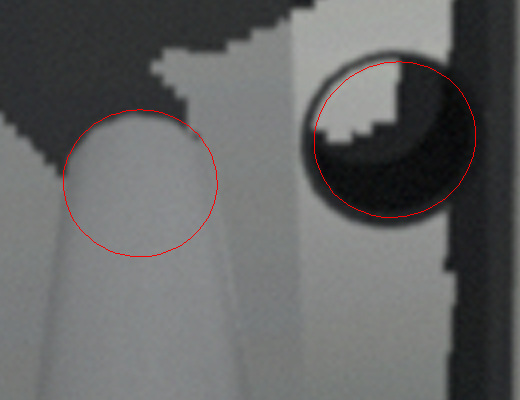

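apply_moves:
  commands:
    - [0.0,0.02,0.0025,0,0]
    - [0.0,0.021,0.0023,0,0]
    - [0.0,0,0,0,0]
    - [0.0,0,0,0,0]
    - [0.0,0,0,-0.008,0]
    - [0.0,0,0,-0.003,0]
    - [0.0,0,0,-0.002,0]
    - [0.0,0,0,0,0]
    - [0.0,0,0,0,0]

```text
clock: 24.77
tcp_pos: [603.0, 141.0, 139.3]
orientation: [[0.999, 0.049, -0.0], [0.049, -0.999, -0.0], [-0.0, 0.0, -1.0]]
force: [-0.5, 0.7, -3.4]
gripper_width: 22.5
```

apply_moves:
  commands:
    - [0.0,0,0,-0.002,0]
    - [0.0,0,0,-0.001,0]
    - [0.0,0,0,-0.001,0]
    - [0.0,0,0,0,0]
    - [0.0,0,0,0,0]

```text
clock: 25.18
tcp_pos: [603.4, 141.0, 135.2]
orientation: [[0.999, 0.049, -0.0], [0.049, -0.999, -0.0], [-0.0, 0.0, -1.0]]
force: [-0.4, 1.2, -3.2]
gripper_width: 22.7
```

apply_moves:
  commands:
    - [0.0,0,0,-0.002,0]
    - [0.0,0,0,-0.002,0]
    - [0.0,0,0,-0.002,0]
    - [0.0,0,0,0,0]
    - [0.0,0,0,0,0]

```text
clock: 25.6
tcp_pos: [603.3, 140.9, 129.0]
orientation: [[0.999, 0.049, -0.001], [0.049, -0.999, -0.0], [-0.001, 0.0, -1.0]]
force: [-0.1, 0.5, -3.6]
gripper_width: 22.5
```

apply_moves:
  commands:
    - [0.0,0,0,-0.004,0]
    - [0.0,0,0,-0.004,0]
    - [0.0,0,0,-0.004,0]
    - [0.0,0,0,-0.004,0]
    - [0.0,0,0,-0.003,0]
    - [0.0,0,0,0,0]
    - [0.0,0,0,0,0]

```text
clock: 26.18
tcp_pos: [603.3, 141.0, 110.0]
orientation: [[0.999, 0.049, -0.001], [0.049, -0.999, -0.0], [-0.001, 0.0, -1.0]]
force: [0.1, -0.3, -3.5]
gripper_width: 22.4
```

apply_moves:
  commands:
    - [0.0,0,0,-0.001,0]
    - [0.0,0,0,-0.001,0]
    - [0.0,0,0,0,0]

```text
clock: 26.43
tcp_pos: [603.6, 141.0, 108.4]
orientation: [[0.999, 0.049, 0.0], [0.049, -0.999, 0.0], [0.0, -0.0, -1.0]]
force: [-1.1, 1.4, -3.1]
gripper_width: 22.6
```

apply_moves:
  commands:
    - [0.0,0,0,-0.001,0]
    - [0.0,0,0,0,0]
    - [0.03,0,0,0,0]
    - [0.045,0,0,0,0]
    - [0.05,0,0,0,0]
    - [0.05,0,0,0,0]
    - [0.05,0,0,0.03,0]
    - [0.05,0,0,0.035,0]
    - [0.05,0,0,0.03,0]
    - [0.05,0,0,0,0]

```text
clock: 27.27
tcp_pos: [605.8, 141.5, 209.2]
orientation: [[0.999, 0.049, 0.009], [0.049, -0.999, 0.002], [0.009, -0.002, -1.0]]
force: [-0.2, 0.2, 0.8]
gripper_width: 50.2
```

Run:
```python
from m import *
s=snap("scene");tubes(s);P=cloud(s).reshape(-1,3)
q=P[(np.hypot(P[:,0]-603.5,P[:,1]-141)<20)&(P[:,2]>125)&(P[:,2]<170)];print("keeper top",len(q),q[:,2].max(),np.median(q,0))
s=snap("wrist");P=cloud(s).reshape(-1,3);q=P[(np.hypot(P[:,0]-603.5,P[:,1]-141)<20)&(P[:,2]>138)&(P[:,2]<170)];print("wrist",len(q),np.median(q,0));print(manip.state()["tcp_pos"],manip.state()["force"])
```

```text
tube 1 1227 bx,by [120.2  12.4] [107.1  55.4] 90.0
tube 2 1269 bx,by [110.1 131.3] [110.2  75.6] 90.0
keeper top 160 151.55000459419978 [608.2054399  142.58082289 144.99163514]
wrist 1640 [603.15182071 143.63770713 145.40592825]
[604.43402725 141.2099699  203.88537076] [-0.47466384  0.04741131 -0.57653477]
```

apply_moves:
  commands:
    - [0.05,-0.007,-0.035,0,0]
    - [0.05,-0.007,-0.035,0,0]
    - [0.05,-0.007,-0.035,0,0]
    - [0.05,-0.007,-0.035,0,0]
    - [0.05,-0.007,-0.035,0,0]
    - [0.05,-0.007,-0.035,0,0]
    - [0.05,-0.007,-0.035,0,0]
    - [0.05,-0.007,-0.035,0,0]
    - [0.05,-0.007,-0.035,0,0]
    - [0.05,-0.007,-0.035,0,0]

```text
clock: 28.2
tcp_pos: [532.2, -210.4, 200.6]
orientation: [[0.999, 0.049, -0.002], [0.049, -0.999, 0.001], [-0.002, -0.001, -1.0]]
force: [0.9, -0.1, -0.5]
gripper_width: 49.9
```

apply_moves:
  commands:
    - [0.05,-0.007,-0.035,0,0]
    - [0.05,-0.007,-0.035,0,0]
    - [0.05,-0.007,-0.035,0,0]
    - [0.05,-0.007,-0.035,0,0]
    - [0.05,-0.003,-0.027,0,0]
    - [0.05,0,0,0,0]
    - [0.05,0,0,0,0]
    - [0.05,0,0,0,0]

```text
clock: 28.87
tcp_pos: [502.0, -375.4, 200.8]
orientation: [[0.999, 0.049, -0.002], [0.049, -0.999, 0.002], [-0.002, -0.002, -1.0]]
force: [0.1, -0.0, -0.3]
gripper_width: 49.8
```

```bash
python3 k.py
```

```text
28.8667 [ 502.  -375.4  200.8] [ 0.1 -0.  -0.3] 49.81357130653896
wrist keeper 1770 ((502.0390319824219, -375.22332763671875), 12.272375106811523) 146.29302520154693
wrist keeper 1811 ((570.2091064453125, -370.874267578125), 12.647136688232422) 146.26087160456603
tube 1 1221 bx,by [119.1  12.1] [106.8  57.9] 89.0
tube 2 1259 bx,by [110.  131.3] [110.3  75.9] 90.0
```

apply_moves:
  commands:
    - [0.05,0,0,-0.03,0]
    - [0.05,0,0,-0.03,0]
    - [0.05,0,0,-0.023,0]
    - [0.05,0,0,-0.01,0]
    - [0.05,0,0,0,0]
    - [0.05,0,0,0,0]

```text
clock: 29.47
tcp_pos: [502.8, -375.3, 109.9]
orientation: [[0.999, 0.05, -0.0], [0.05, -0.999, 0.0], [-0.0, -0.0, -1.0]]
force: [0.4, -0.1, 1.1]
gripper_width: 50.1
```

apply_moves:
  commands:
    - [0.02,0,0,0,0]
    - [0.0,0,0,0,0]
    - [0.0,0,0,0,0]
    - [0.0,0,0,0,0]
    - [0.0,0,0,0,0]
    - [0.0,0,0,0,0]

```text
clock: 29.97
tcp_pos: [503.2, -376.7, 111.5]
orientation: [[0.999, 0.049, 0.003], [0.049, -0.999, -0.002], [0.003, 0.002, -1.0]]
force: [-0.8, 0.7, 6.6]
gripper_width: 22.1
```

apply_moves:
  commands:
    - [0.0,0,0,0.005,0]
    - [0.0,0,0,0.02,0]
    - [0.0,0,0,0.03,0]
    - [0.0,0,0,0.03,0]
    - [0.0,0,0,0,0]
    - [0.0,0,0,0,0]

```text
clock: 30.47
tcp_pos: [503.3, -376.7, 196.3]
orientation: [[0.999, 0.049, 0.003], [0.049, -0.999, -0.002], [0.003, 0.002, -1.0]]
force: [-0.9, -0.7, -3.8]
gripper_width: 22.7
```

apply_moves:
  commands:
    - [0.0,0.0067,0.0343,0,0]
    - [0.0,0.0067,0.0343,0,0]
    - [0.0,0.0067,0.0343,0,0]
    - [0.0,0.0067,0.0343,0,0]
    - [0.0,0.0067,0.0343,0,0]
    - [0.0,0.0067,0.0343,0,0]
    - [0.0,0.0067,0.0343,0,0]
    - [0.0,0.0067,0.0343,0,0]
    - [0.0,0.0067,0.0343,0,0]
    - [0.0,0.0067,0.0343,0,0]

```text
clock: 31.3
tcp_pos: [568.6, -31.3, 192.4]
orientation: [[0.999, 0.049, -0.003], [0.049, -0.999, 0.0], [-0.003, -0.0, -1.0]]
force: [0.7, -0.9, -2.4]
gripper_width: 22.6
```

apply_moves:
  commands:
    - [0.0,0.0067,0.0343,0,0]
    - [0.0,0,0,-0.02,0]
    - [0.0,0,0,-0.02,0]
    - [0.0,0,0,0,0]
    - [0.0,0,0,0,0]
    - [0.0,0,0,0,0]

```text
clock: 31.8
tcp_pos: [575.9, 1.0, 154.3]
orientation: [[0.999, 0.048, -0.001], [0.048, -0.999, -0.0], [-0.001, -0.0, -1.0]]
force: [0.6, -0.6, -3.2]
gripper_width: 22.5
```

Run:
```python
from m import *
from scipy.optimize import least_squares
st=manip.state();t=np.array(st["tcp_pos"]);s=snap("wrist");print(t,st["force"])
P=cloud(s)
q=P[365:400,295:355].reshape(-1,3);q=q[q[:,2]>175];print("ktop",np.median(q,0))
q=P[225:335,290:360].reshape(-1,3);q=q[(q[:,2]>58)&(np.hypot(q[:,0]-t[0],q[:,1]-t[1])<25)]
f=lambda p:np.hypot(q[:,0]-p[0]-p[2]*(q[:,2]-119),q[:,1]-p[1]-p[3]*(q[:,2]-119))-12
r=least_squares(f,[t[0],t[1],0,0],loss="soft_l1");ft=r.x[:2]-70*r.x[2:];print("cyl",r.x.round(4),np.std(f(r.x)),"foot",ft)
im=np.clip(s["pixels"].astype(float)*2,0,255).astype(np.uint8);im=cv2.resize(im,None,fx=4,fy=4,interpolation=cv2.INTER_CUBIC)
b=(618.2,1.8)
for c in(circ(*b,35,13.25),circ(ft[0],ft[1],t[2]-105.4,12)): cv2.polylines(im,[np.round(proj(s,c)*4+1.5).astype(int)],True,(0,0,255),1)
print(proj(s,[*b,35])*4+1.5-[1160,760])
for dx,dy in((1,0),(0,1)): print(proj(s,[b[0]+dx,b[1]+dy,35])*4+1.5-[1160,760])
cv2.imwrite("pics/c5.png",im[760:1160,1160:1680])
tubes(snap("scene"))
```

```text
[575.87549138   0.98536854 154.25333118] [ 0.58203973 -0.61915587 -3.22024014]
ktop [575.63257866  -0.83041217 189.21587701]
cyl [ 5.753688e+02  1.900800e+00  5.300000e-03 -2.600000e-03] 0.7322851972656864 foot [574.99666693   2.08280918]
[[401.07653941 169.01770311]]
[[407.09299796 169.29674564]]
[[401.65391331 163.23468848]]
tube 1 1318 bx,by [90.7 12.8] [106.7 115. ] 89.3
tube 2 1263 bx,by [109.6 131.2] [ 76.7 110.4] 0.0
```

View pics/c5.png

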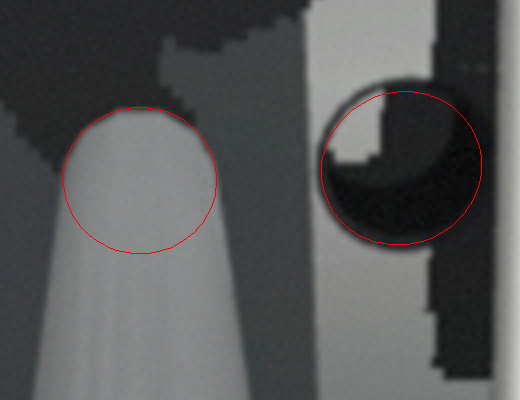

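apply_moves:
  commands:
    - [0.0,0.02,0,0,0]
    - [0.0,0.0236,0.0005,0,0]
    - [0.0,0,0,0,0]
    - [0.0,0,0,0,0]
    - [0.0,0,0,-0.008,0]
    - [0.0,0,0,-0.003,0]
    - [0.0,0,0,-0.002,0]
    - [0.0,0,0,0,0]
    - [0.0,0,0,0,0]

```text
clock: 32.65
tcp_pos: [619.3, 1.8, 141.3]
orientation: [[0.999, 0.049, -0.0], [0.049, -0.999, 0.0], [-0.0, -0.0, -1.0]]
force: [0.3, -0.9, -3.7]
gripper_width: 22.4
```

apply_moves:
  commands:
    - [0.0,0,0,-0.002,0]
    - [0.0,0,0,-0.001,0]
    - [0.0,0,0,-0.001,0]
    - [0.0,0,0,0,0]
    - [0.0,0,0,0,0]

```text
clock: 33.07
tcp_pos: [619.8, 1.8, 137.2]
orientation: [[0.999, 0.049, -0.0], [0.049, -0.999, 0.0], [-0.0, -0.0, -1.0]]
force: [-0.2, -0.0, -3.5]
gripper_width: 22.6
```

apply_moves:
  commands:
    - [0.0,0,0,-0.002,0]
    - [0.0,0,0,-0.002,0]
    - [0.0,0,0,-0.002,0]
    - [0.0,0,0,0,0]
    - [0.0,0,0,0,0]

```text
clock: 33.48
tcp_pos: [619.6, 1.8, 131.0]
orientation: [[0.999, 0.049, -0.001], [0.049, -0.999, 0.0], [-0.001, -0.0, -1.0]]
force: [-0.0, 0.0, -2.7]
gripper_width: 22.2
```

apply_moves:
  commands:
    - [0.0,0,0,-0.004,0]
    - [0.0,0,0,-0.004,0]
    - [0.0,0,0,-0.004,0]
    - [0.0,0,0,-0.004,0]
    - [0.0,0,0,-0.003,0]
    - [0.0,0,0,0,0]
    - [0.0,0,0,0,0]

```text
clock: 34.07
tcp_pos: [619.6, 1.8, 111.9]
orientation: [[0.999, 0.049, -0.001], [0.049, -0.999, 0.0], [-0.001, -0.0, -1.0]]
force: [0.2, -0.2, -3.1]
gripper_width: 22.7
```

apply_moves:
  commands:
    - [0.0,0,0,-0.001,0]
    - [0.0,0,0,0,0]
    - [0.0,0,0,0,0]

```text
clock: 34.32
tcp_pos: [619.9, 1.8, 111.5]
orientation: [[0.999, 0.049, 0.0], [0.049, -0.999, -0.0], [0.0, 0.0, -1.0]]
force: [0.1, 0.3, -3.2]
gripper_width: 22.3
```

Releasing the post, then retracting up and away.

apply_moves:
  commands:
    - [0.0,0,0,-0.001,0]
    - [0.0,0,0,0,0]
    - [0.03,0,0,0,0]
    - [0.045,0,0,0,0]
    - [0.05,0,0,0,0]
    - [0.05,0,0,0,0]
    - [0.05,0,0,0.03,0]
    - [0.05,0,0,0.035,0]
    - [0.05,0,0,0.035,0]
    - [0.05,0,0,0.03,0]

```text
clock: 35.15
tcp_pos: [619.8, 1.8, 242.8]
orientation: [[0.999, 0.049, 0.001], [0.049, -0.999, -0.0], [0.001, 0.0, -1.0]]
force: [0.0, 0.3, 0.4]
gripper_width: 49.9
```

apply_moves:
  commands:
    - [0.05,-0.035,0,0,0]
    - [0.05,-0.035,0,0,0]
    - [0.05,-0.035,0,0,0]
    - [0.05,-0.035,0,0,0]
    - [0.05,-0.035,0,0,0]
    - [0.05,-0.035,0,0,0]
    - [0.05,-0.035,0,0,0]
    - [0.05,0,0,0,0]
    - [0.05,0,0,0,0]
    - [0.05,0,0,0,0]

```text
clock: 35.98
tcp_pos: [375.5, 1.8, 240.9]
orientation: [[0.999, 0.049, 0.002], [0.049, -0.999, 0.0], [0.002, 0.0, -1.0]]
force: [0.5, 0.0, -1.0]
gripper_width: 49.8
```

Run:
```python
from m import *
t=snap("top","top9.png");s=snap("scene","scene9.png")
for n,s in(("top",t),("scene",s)):
    print(n);tubes(s);P=cloud(s).reshape(-1,3)
    for c in((603.5,141),(619,2),(570,-371)):
        q=P[(np.hypot(P[:,0]-c[0],P[:,1]-c[1])<16)&(P[:,2]>128)&(P[:,2]<160)];print("top of keeper",c,len(q),np.median(q,0).round(1))
    q=P[(P[:,2]>16)&(P[:,2]<26)&(abs(P[:,0]-500)<95)&(abs(P[:,1]-393)<60)];print("float",cv2.minAreaRect(q[:,:2].astype(np.float32)))
print(manip.state()["force"],manip.state()["clock"],manip.state()["tcp_pos"])
```

```text
top
tube 1 740 bx,by [105.6  12.6] [ 84.1 106.8] 0.2
tube 2 798 bx,by [105.4 130.9] [ 84.2 111.8] 0.2
top of keeper (603.5, 141) 82 [601.2 141.9 144.2]
top of keeper (619, 2) 80 [616.3   3.7 144.4]
top of keeper (570, -371) 90 [ 568.  -369.8  144.7]
float ((498.3965759277344, 391.9940490722656), (150.82421875, 90.46379089355469), 2.417907953262329)
scene
tube 1 1183 bx,by [110.6  12.4] [107.1  74.8] 90.0
tube 2 1234 bx,by [111.1 131.1] [110.3  73.7] 90.0
top of keeper (603.5, 141) 153 [607.8 142.2 144.9]
top of keeper (619, 2) 153 [623.9   3.7 144.8]
top of keeper (570, -371) 140 [ 574.2 -368.3  145.4]
float ((498.87164306640625, 392.6246643066406), (157.46400451660156, 92.07705688476562), 3.7375550270080566)
[-0.605382    0.34361955  0.28035258] 36.0833 [375.84946957   1.82230597 240.32816193]
```

View pics/scene9.png

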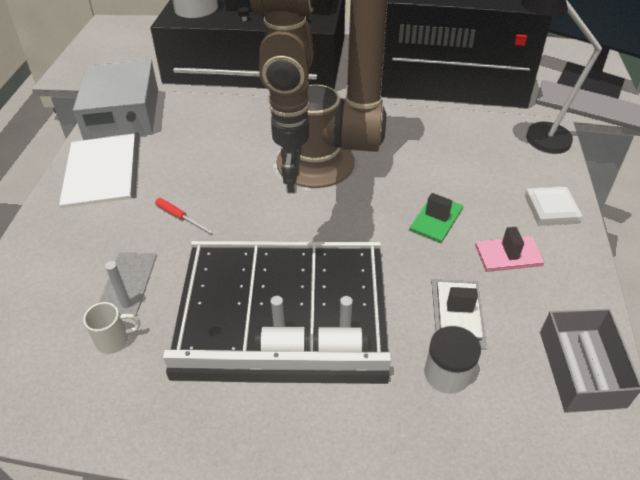

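The scene view shows tubes at (283,340) and (340,340) against the rail with posts behind them, the spare post at (120,285), and the float on its mat at (461,312). Nothing else has moved, so I'm handing in.

```bash
python3 -c "
from cell import manip
print(manip.close_job())"
```

```text
the job is handed in; nothing more can be done
None
```

The job is done and handed in at about 36 s of the 210 s allowed; no verdict is reported. Only two tubes were present, tube1 and tube2, with the bore0 lane empty. I rolled each one to the rail with the white float in two strokes, put the float back, and stood a post in bore1 and in bore2.

- **Tubes:** both lie against the rail. Before the posts went in, the two cameras put their centres at board x ≈ 117.5–122 mm, in the 110–130 mm band and square within about 2.2° (limit about 5.2°). In the last check the posts merged into the tube outlines, so I went by the top camera's far edge at about x = 147.7 mm, against the rail face at 150 mm.
- **Posts:** both tops read 144–145 mm, against 145 mm when fully home. The spare post stands on its mat.
- **Float:** it lies flat, about 3 mm from the middle of its mat.
- **Bystanders:** the drum, mug and screwdriver look unmoved in the last picture. I did not measure them.
- **Disagreements:** the top and scene cameras differed by 3–8 mm in x. The estimates of bore1 differed by about 1 mm in x and 3 mm in y. Both posts still went in without resistance.
- **Knocked tube:** I saw no tube knocked aside.

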